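Hold the power supply's cover open for inspection

TASK

Turn the catch on the front of the bench power supply a quarter turn so that it lies along the front edge, clear of the cover, then swing the hinged cover up to 60 degrees from closed and hold it still there with the gripper's fingers so that the circuit board can be inspected. The cover falls shut by itself, so the program finishes while still holding it; leave the meter, the fan and the solder reel where they lie.

Things in the scene. Friction and masses are not known exactly. Their poses are not given: they have to be found in the camera images.
- supply: Power supply chassis, fixed: open steel box 180 (x) by 260 (y) by 80 high, green circuit board inside. Origin: centre of its underside; x points from its front (handle and catch) to its back (hinge), z up. Stands turned up to 0.35 rad. A fixed bracket under the catch juts 42 out of the front face, 44 wide, top at z = 84
- cover (a joint): angle of the flat cover about its hinge along the top back edge, rad: 0 closed, grows as the front edge rises, stop at 1.9. No spring, hardly any friction: released below about 1.5 rad it falls shut. 0.3 to 0.65 kg, 180 by 256, 4 thick, top face at z = 84 when closed. The catch blocks it until turned
- cover_bar (a point): middle of the cover's handle: round bar 12 in diameter, 100 long, along the supply's y, 40 in front of the cover's edge in the cover's plane (34 clear to the chassis front: room for a half-open finger, not a wide one), on two end arms of the same rod. Closed: at (-130, -30, 82) in the supply's frame; it swings on a circle of radius 220 about cover_hinge. The round bar can turn in the grip
- cover_hinge (a point): point on the hinge axis level with the handle's middle, at (90, -30, 82) in the supply's frame; the axis is parallel to the supply's y
- catch (a joint): angle of the turn-button catch about its vertical pivot, rad: 0 when its tongue points to the supply's +x, over the cover's front edge; grows anticlockwise seen from above to its stop at 1.571, where the tongue points to the supply's +y, along the edge. Clear of the cover from about 1.2. Starts at 0 to 0.25, light friction (0.04 N m), stays where left
- catch_fin (a point): grip point of the catch, on its pivot axis, at (-110, 85, 114) in the supply's frame; its x axis points along the tongue. Dark steel tongue 10 wide, 6 thick, tip 36 from the pivot; on it an upright fin to turn it by, 36 long, 10 thick, in line with the tongue, centred on the pivot, from 91.5 to 119.5 above the bench
- meter: bystander: red hand meter with a round black dial, 170 by 80 by 38, lying loose beside the supply; origin under its centre
- fan: bystander: square black cooling fan, 80 by 80 by 25, lying loose beside the supply; origin under its centre
- solder: bystander: metal reel, 54 in diameter, 40 high, standing loose beside the supply; origin under its centre

How it is judged:
On the way:
1. the catch is turned clear while the cover is still closed (value of joint catch above 1.25 rad and value of joint cover below 0.1 rad), for 0.2 s.
At the end, for the whole second after the job is handed in: through the last second the cover stands at 60 degrees (within 6), still (under 0.08 rad/s), carried by the gripper's fingers (contact force over 0.3 N) and by none of the loose objects, with the catch still clear (over 1.2 rad) (value of joint cover between 0.942 and 1.152 rad and velocity of joint cover between -0.08 and 0.08 rad/s and contact force between the fingers and cover above 0.3 N and contact force between cover and meter below 0.05 N and contact force between cover and fan below 0.05 N and contact force between cover and solder below 0.05 N and value of joint catch above 1.2 rad); the arm keeps its last pose, push and grip.
It fails at once if the cover is forced past the catch (value of joint cover above 0.15 rad and value of joint catch below 1.1 rad).
It fails at once if the cover is thrown over (value of joint cover above 1.45 rad).
It fails at once if a bystander is moved more than 20 mm (distance of any of meter, fan, solder from where it was at the start of the episode above 0.02 m).
It also fails if it takes over 54 s, if anything falls off the work surface, if the arm or the gripper's body presses on something with over 40 N, if the wrist force passes 120 N, or if a joint passes its speed limit or range.

ROBOT

A 7-joint arm with a two-finger parallel gripper is mounted at the origin on the work surface. World frame = base frame: x ahead of the robot, y to its left, z up, the work surface at z = 0. Lengths are in m, angles in rad, forces in N, time in s.
With the tool pointing down it reaches from about 0.4 to 0.85 m from the base axis. Payload 10.4 kg.
Tool frame: the origin (TCP) lies between the finger pads; the fingertips stand ahead of it and the grasp point (between the pads) lies 8 mm behind it (bot.nose_length is the x of the fingertips in the tool frame, in m); x points along the fingers, z is the direction in which the jaws open and shut, and the axes are right-handed (so a half turn about x gives the same grasp; the last joint's range is limited). The gripper opens to 87 mm and grips with 3 to 60 N. Pads are 19 mm wide; open, the fingers measure 117 mm over their backs; the gripper's body (75 mm by 190 mm) begins 51 mm behind the grasp point.
Start: joints at [-1.334, 0.332, -0.065, 1.46, 0.022, 1.35, -0.088], TCP at [0.161, 0.604, 0.234] pointing down, gripper open.
Joint ranges: [-2.6, 2.6], [-0.5, 2.12], [-1.47, 1.34], [0.16, 2.42], [-1.27, 4.41], [0.06, 2.06], [-2.6, 2.6]. Speed limits (rad/s): [2.22, 2.22, 2.79, 2.79, 3.14, 3.14, 3.14].

INTERFACE

Orientations are given as a rotation vector (axis times angle).
In Python, from bench import bot gives the robot as it stands.
- The arm moves only by the tool send_rows, never from a script. Its argument "series" is a list of rows, each a list of 7 numbers: the turn, a rotation vector about the world's x, y, z in rad, then the shift along the world's x, y, z in cm, then the closure, from 0 (fully open) to 1 (shut). In form: [[rx, ry, rz, x, y, z, hand], ...]. A call has 1 to 12 rows; each row shifts and turns the pose as measured when the row begins; what a row does not reach is not made up. A row lasts 1/8 s, in which the tool goes at most 62.5 mm and 10.7 degrees, less where a joint would pass 70% of its speed; a pose out of reach is approached as far as the arm can. A call is refused whole if a number of a shift passes 6.25 or a number of a turn 0.188, either way. A call with a gripper value outside its range is refused whole. The fingers move at their own pace and stop on an object; the grip force is fixed at half the most. Time passes only in rows, so rows that do not move let the fingers close. It gives the time, the measured TCP pose, the force and the opening at its end, in the units of the state.
- bot.sense(): the state, without advancing time (a new reading comes with each control period).
- bot.read_camera(name): name is "scene" or "top" or "wrist"; returns the picture (420x560x3 uint8, red, green, blue); there is no depth.
- bot.camera_model(name): a dict with "fx", "fy", "cx", "cy" (pixels), "k1" (the pictures are not rectified: a ray, as slopes to the right and down, at radius r is drawn at 1 + k1 r^2 times it, then the intrinsics apply), "R" (3x3) and "t" (3): a world point X has camera coordinates R X + t. Camera axes: x right, y down, z forward; pixel columns grow to the right and rows downward; lengths in m; the calibration is good to about 2 mm. A picture is of the moment at which its call begins: read the wrist's pose just before it. camera_model takes no time and is no camera call; for the wrist camera it gives the pose at the moment of the call.
- bot.sign_off(): hands the job in, once; it reports no verdict.
Trained networks look in the newest picture that a camera, given by its name, has taken for a name from the list of things; names that differ only in an ending like _2 or _b are one class to them, and where a whole thing is asked for, a point or a joint stands for the part that bears it (a point fixed in the world has none). Each returns a list of dicts, best first, with "p" (0 to 1); they miss things now and then, are a little off and sometimes report something else, mostly with a low value. They report only what shows in the picture. A call takes as long as a camera call.
- bot.recognise(camera, label): "extent" ([left, top, right, bottom] in pixels, round what is visible of it).
- bot.outline_of(camera, label): "pixels" (420x560 bool, what is visible of it) and "extent" ([left, top, right, bottom] in pixels, round what is visible of it).
- bot.place_of(camera, label): "uv" ([column, row] in pixels: a listed point, or the origin of a listed thing).
The state is a dict: "time": time; "joint_pos": joint angles; "joint_velocities": joint speeds; "joint_efforts": joint torques, N m; "eef_pos": TCP position; "tool_rot": TCP orientation; "force": force on the tool from outside, world axes, zero at the start; "ft_torque": the same for the moment, N m; "width": opening from 0.0 (shut) to 1.0 (fully open).
Only numpy, scipy, OpenCV 4.12 (cv2) and the standard library are available. Lean on these libraries where they do the work, as an engineer would, in place of code of your own. Each camera call takes 0.05 s, during which the arm holds its last target. There are 200 camera calls.

## Working session

There is one attempt and no reset: what is moved stays moved. The work goes in short steps, Python scripts to look and compute and a tool call to move; the robot and the scene stay as the last step left them, time stands still between calls to the robot, and variables do not carry over. Pictures are saved under pics/ and viewed, about 8 in all and at most 12, crops included, and the job is handed in when it is done.

Besides the shell and the picture viewer there is one more tool, called after "Request:" by a JSON object that holds its "op" and its "data". send_rows: Moves the arm, as the interface text tells. Its arguments: {"type":"object","properties":{"series":{"type":"array"}},"required":["series"]}

```bash
mkdir -p pics; cat > h.py <<'E'
import numpy as np, cv2
from bench import bot
from scipy.spatial.transform import Rotation as Rn
def ray(cam,uv,m=None):
    m=m or bot.camera_model(cam)
    K=np.array([[m['fx'],0,m['cx']],[0,m['fy'],m['cy']],[0,0,1.]])
    p=cv2.undistortPoints(np.array([[uv]],float),K,np.array([m['k1'],0,0,0,0.]))[0,0]
    R=np.array(m['R']);t=np.array(m['t'])
    return -R.T@t, R.T@np.array([p[0],p[1],1.])
def atz(cam,uv,z,m=None):
    c,d=ray(cam,uv,m); return c+d*(z-c[2])/d[2]
def proj(cam,X,m=None):
    m=m or bot.camera_model(cam)
    K=np.array([[m['fx'],0,m['cx']],[0,m['fy'],m['cy']],[0,0,1.]])
    return cv2.projectPoints(np.array(X,float).reshape(-1,3),cv2.Rodrigues(np.array(m['R']))[0],np.array(m['t'],float),K,np.array([m['k1'],0,0,0,0.]))[0][:,0]
def st():
    s=bot.sense(); print('t',s['time'],'p',np.round(s['eef_pos'],4),'rot',np.round(s['tool_rot'],3),'F',np.round(s['force'],1),'w',round(s['width'],3)); print('R',np.round(Rn.from_rotvec(s['tool_rot']).as_matrix(),3).tolist(),'q',np.round(s['joint_pos'],2)); return s
E
python3 - <<'E'
from h import *
st(); print(bot.nose_length)
ims=[]
for c in ['scene','top']:
    im=bot.read_camera(c); ims.append(im)
    for l,z in [('cover_bar',.082),('cover_hinge',.082),('catch_fin',.114),('supply',0),('meter',0),('fan',0),('solder',0)]:
        r=bot.place_of(c,l)
        for q in r[:2]: print(c,l,round(q['p'],2),np.round(q['uv'],1),np.round(atz(c,q['uv'],z),4))
for c,im in zip(['scene','top'],ims): cv2.imwrite(f'pics/{c}0.png',im[:,:,::-1])
E
```

```text
t 0.0 p [0.1605 0.6036 0.2327] rot [-1.017  1.322  1.015] F [-0.7  0.2 -0.4] w 0.997
R [[-0.0, -0.966, 0.257], [-0.001, 0.257, 0.966], [-1.0, -0.0, -0.001]] q [-1.33  0.33 -0.06  1.46  0.02  1.35 -0.09]
0.011
scene cover_bar 0.8 [179.8 227.6] [ 0.4708 -0.1046  0.082 ]
scene cover_hinge 0.78 [253. 293.] [ 0.6931 -0.0955  0.082 ]
scene catch_fin 0.66 [224.1 190.9] [0.4822 0.0117 0.114 ]
scene supply 0.85 [235.  275.7] [ 0.5993 -0.0716  0.    ]
scene meter 0.71 [348.9 221.1] [0.6739 0.2105 0.    ]
scene meter 0.64 [152.3 370.8] [ 0.6469 -0.3193  0.    ]
scene fan 0.56 [344.6 221.1] [0.6669 0.2034 0.    ]
scene solder 0.94 [295.9 197.3] [0.5377 0.1725 0.    ]
top cover_bar 0.93 [362.  282.3] [ 0.4758 -0.1092  0.082 ]
top cover_hinge 0.92 [350.8 173.9] [ 0.6925 -0.0898  0.082 ]
top catch_fin 0.73 [302.6 277.6] [0.4818 0.0084 0.114 ]
top supply 0.82 [338.3 223.9] [ 0.6007 -0.0745  0.    ]
top meter 0.73 [450. 204.] [ 0.6486 -0.3153  0.    ]
top fan 0.95 [218.  192.5] [0.6655 0.1887 0.    ]
top solder 0.81 [225.4 245. ] [0.5507 0.1684 0.    ]
top solder 0.54 [353.  175.2] [ 0.7093 -0.1073  0.    ]
```

View pics/top0.png

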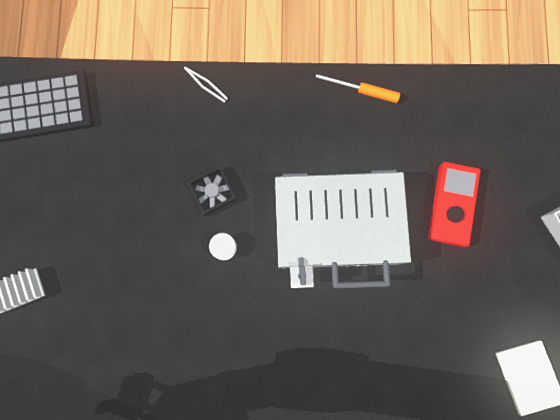

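View pics/scene0.png

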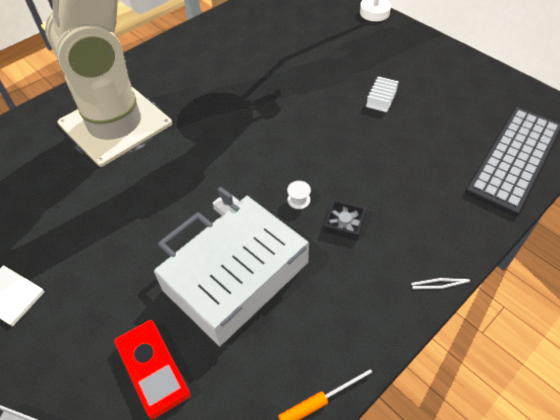

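Top view: supply with bar (about 362,282), catch at (302,272) with the tongue over the cover, reel, fan and meter clear to the sides. Next I fit the supply pose.

```bash
python3 - <<'E'
from h import *
from scipy.optimize import least_squares
P={'cover_bar':(-.13,-.03,.082),'cover_hinge':(.09,-.03,.082),'catch_fin':(-.11,.085,.114),'supply':(0,0,0)}
D={'scene':{'cover_bar':(179.8,227.6),'cover_hinge':(253,293),'catch_fin':(224.1,190.9),'supply':(235,275.7)},
'top':{'cover_bar':(362,282.3),'cover_hinge':(350.8,173.9),'catch_fin':(302.6,277.6),'supply':(338.3,223.9)}}
M={c:bot.camera_model(c) for c in D}
def W(v,p): 
    c,s=np.cos(v[2]),np.sin(v[2]); return [v[0]+c*p[0]-s*p[1],v[1]+s*p[0]+c*p[1],p[2]]
def f(v): return np.concatenate([(proj(c,W(v,P[l]),M[c])[0]-D[c][l])*(0.4 if l=='supply' else 1) for c in D for l in D[c]])
r=least_squares(f,[.6,-.07,.08],loss='soft_l1'); v=r.x; print(v,np.round(f(v).reshape(-1,2),1).tolist())
# cover corners on top picture
im=cv2.imread('pics/top0.png'); 
q=bot.outline_of('top','cover')
if q: 
    m=q[0]['pixels'].astype(np.uint8); print(q[0]['p'],q[0]['extent'])
    m=cv2.morphologyEx(m,cv2.MORPH_OPEN,np.ones((25,25)))
    ct=max(cv2.findContours(m,0,2)[0],key=cv2.contourArea); box=cv2.boxPoints(cv2.minAreaRect(ct))
    w=np.array([atz('top',b,.084) for b in box]); print(np.round(w,4).tolist(), w.mean(0))
    for i in range(4): d=w[(i+1)%4]-w[i]; print(np.linalg.norm(d),np.arctan2(d[1],d[0]))
for l in P: print(l,np.round(W(v,P[l]),4))
cor=[W(v,(a,b,.084)) for a,b in [(-.09,-.128),(-.09,.128),(.09,.128),(.09,-.128)]]
big=cv2.resize(im,None,fx=4,fy=4,interpolation=cv2.INTER_CUBIC)
def dr(pts,col,closed=True):
    p=(proj('top',pts,M['top'])*4+1.5).astype(np.int32); cv2.polylines(big,[p],closed,col,1)
dr(cor,(0,0,255)); dr([W(v,(-.13,-.08,.082)),W(v,(-.13,.02,.082))],(255,0,0),False)
for c,col in [(0,(0,255,0)),(.25,(0,255,255))]:
    dr([W(v,(-.11-.018*np.cos(c),.085-.018*np.sin(c),.1195)),W(v,(-.11+.018*np.cos(c),.085+.018*np.sin(c),.1195))],col,False)
cv2.imwrite('pics/fit.png',big[660:1180,1060:1700])
E
```

```text
[ 0.6001443  -0.06853947  0.06965802] [[-0.6, 1.3], [0.9, -1.4], [-0.4, 1.4], [0.5, -0.3], [-0.8, 1.7], [1.2, 0.3], [-0.1, -1.5], [-1.1, 0.1]]
0.79 [274.1, 173.3, 408.6, 286.3]
[[0.6832, 0.0625, 0.084], [0.6968, -0.2, 0.084], [0.5173, -0.2007, 0.084], [0.5034, 0.0534, 0.084]] [ 0.6001746  -0.07120321  0.084     ]
0.2629269578242978 -1.5188254343394179
0.1794978010907422 -3.1378542047666143
0.2544672252597916 1.6255653579382732
0.1800011902375794 0.05089571928890223
cover_bar [ 0.4725 -0.1075  0.082 ]
cover_hinge [ 0.692  -0.0922  0.082 ]
catch_fin [0.4845 0.0086 0.114 ]
supply [ 0.6001 -0.0685  0.    ]
```

View pics/fit.png

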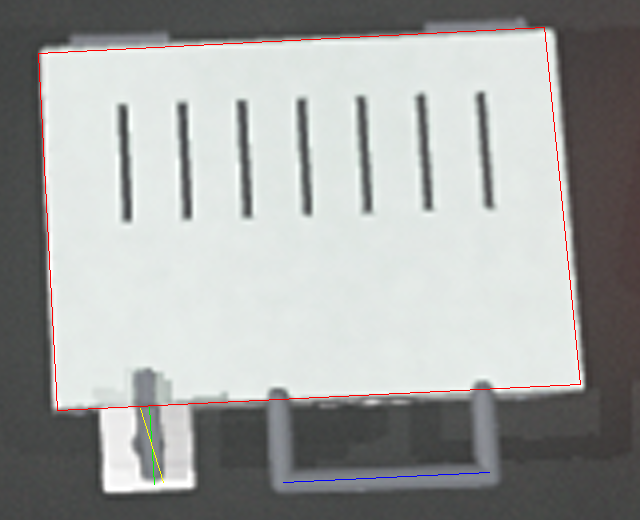

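The fit overlays well, with yaw about 0.06 and the catch near 0. Moving to above the fin.

Request:
{"op": "send_rows", "data": {"series": [[0, 0, -0.18, 2, -3.7, 0, 0.4], [0, 0, -0.18, 2, -3.7, 0, 0.4], [0, 0, -0.18, 2, -3.7, 0, 0.4], [0, 0, -0.18, 2, -3.7, 0, 0.4], [0, 0, -0.18, 2, -3.7, 0, 0.4], [0, 0, -0.18, 2, -3.7, 0, 0.4], [0, 0, -0.18, 2, -3.7, 0, 0.4], [0, 0, -0.18, 2, -3.7, 0, 0.4], [0, 0, -0.18, 2, -3.7, 0, 0.4], [0, 0, -0.18, 2, -3.7, 0, 0.4], [0, 0, -0.18, 2, -3.7, 0, 0.4], [0, 0, -0.18, 2, -3.7, 0, 0.4]]}}

```text
time: 2.35
eef_pos: [0.4044, 0.1476, 0.2347]
tool_rot: [0.718, 1.447, -0.708]
force: [0.0, 0.3, 0.4]
width: 0.601
```

```bash
python3 -c "
from h import *
st()"
```

```text
t 2.35 p [0.4044 0.1476 0.2347] rot [ 0.718  1.447 -0.708] F [0.  0.3 0.4] w 0.601
R [[0.006, 0.792, 0.61], [0.004, 0.61, -0.792], [-1.0, 0.007, 0.001]] q [-0.87 -0.14  0.39  1.96  0.05  1.3  -1.42]
```

Request:
{"op": "send_rows", "data": {"series": [[0, 0, -0.147, 2, -3.45, 0, 0.5], [0, 0, -0.147, 2, -3.45, 0, 0.5], [0, 0, -0.147, 2, -3.45, -1, 0.5], [0, 0, -0.147, 2, -3.35, -1, 0.5], [0, 0, 0, 0, 0, 0, 0.5]]}}

```text
time: 2.98
eef_pos: [0.4876, 0.0027, 0.2156]
tool_rot: [1.185, 1.22, -1.17]
force: [-0.4, 0.8, -0.7]
width: 0.503
```

```bash
python3 - <<'E'
from h import *
s=st(); m=bot.camera_model('wrist'); im=bot.read_camera('wrist')
for l,z in [('cover_bar',.082),('catch_fin',.114)]:
    for q in bot.place_of('wrist',l)[:2]: print(l,q['p'],q['uv'],atz('wrist',q['uv'],z,m))
big=im[:,:,::-1].copy()
p=np.array(s['eef_pos'])
for z,c in [(.114,(0,0,255)),(.1195,(0,255,0))]:
    u=proj('wrist',[p[0],p[1],z],m)[0]; cv2.drawMarker(big,tuple(int(a) for a in u),c,0,15,1)
cv2.imwrite('pics/w1.png',big)
E
```

```text
t 2.975 p [0.4876 0.0027 0.2156] rot [ 1.185  1.22  -1.17 ] F [-0.4  0.8 -0.7] w 0.503
R [[0.012, 0.999, 0.041], [0.0, 0.041, -0.999], [-1.0, 0.012, 0.0]] q [-0.68  0.01  0.59  1.88 -0.    1.25 -1.62]
cover_bar 0.95 [415.8, 227.6] [ 0.47079848 -0.10679928  0.082     ]
catch_fin 0.76 [274.7, 211.5] [0.48861094 0.00936469 0.114     ]
```

View pics/w1.png

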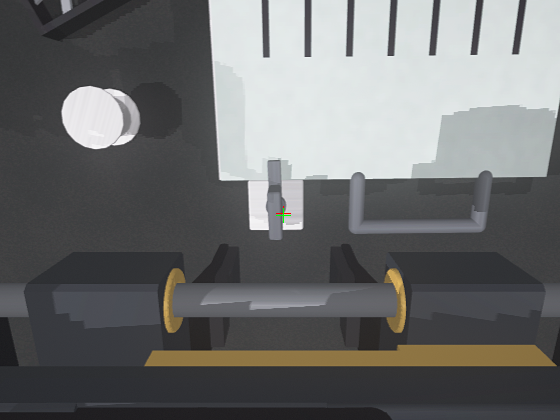

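The fin sits at (274,215) in the wrist view, 6 mm to the +y side of the tool axis. Descending, then closing.

Request:
{"op": "send_rows", "data": {"series": [[0, 0.012, 0, -0.2, 0.6, -2.5, 0.5], [0, 0, 0, 0, 0, -3, 0.5], [0, 0, 0, 0, 0, -3, 0.5], [0, 0, 0, 0, 0, -2, 0.5], [0, 0, 0, 0, 0, 0, 0.5]]}}

```text
time: 3.75
eef_pos: [0.4842, 0.0196, 0.1104]
tool_rot: [1.167, 1.242, -1.156]
force: [-0.3, -1.0, 1.3]
width: 0.499
```

```bash
python3 -c "
from h import *
st()
m=bot.camera_model('wrist'); im=bot.read_camera('wrist')
for l,z in [('cover_bar',.082),('catch_fin',.114)]:
    for q in bot.place_of('wrist',l)[:2]: print(l,q['p'],q['uv'],atz('wrist',q['uv'],z,m))
cv2.imwrite('pics/w2.png',im[:,:,::-1])"
```

```text
t 3.75 p [0.4842 0.0196 0.1104] rot [ 1.167  1.242 -1.156] F [-0.3 -1.   1.3] w 0.499
R [[0.003, 0.998, 0.065], [0.007, 0.065, -0.998], [-1.0, 0.003, -0.006]] q [-0.67  0.14  0.58  2.   -0.1   1.02 -1.55]
catch_fin 0.78 [308.7, 271.9] [0.48748826 0.00858841 0.114     ]
```

Request:
{"op": "send_rows", "data": {"series": [[0.007, 0, -0.01, 0.1, -1.05, -0.3, 0.5], [0, 0, 0, 0, 0, 0, 0.5]]}}

```text
time: 4.15
eef_pos: [0.4878, 0.0081, 0.1106]
tool_rot: [1.186, 1.238, -1.155]
force: [0.4, 0.2, 0.1]
width: 0.502
```

```bash
python3 -c "
from h import *
s=st();p=np.array(s['eef_pos'])
m=bot.camera_model('wrist'); im=bot.read_camera('wrist')
for l,z in [('catch_fin',.114)]:
    for q in bot.place_of('wrist',l)[:2]: print(l,q['p'],q['uv'],atz('wrist',q['uv'],z,m), proj('wrist',[*p[:2],.114],m))
cv2.imwrite('pics/w3.png',im[:,:,::-1])"
```

```text
t 4.15 p [0.4878 0.0081 0.1106] rot [ 1.186  1.238 -1.155] F [0.4 0.2 0.1] w 0.502
R [[0.009, 0.999, 0.053], [0.016, 0.053, -0.998], [-1.0, 0.01, -0.015]] q [-0.65  0.14  0.6   2.   -0.11  1.02 -1.52]
catch_fin 0.71 [279.2, 278.1] [0.48701552 0.00998113 0.114     ] [[283.4316834  276.76611493]]
```

View pics/w3.png

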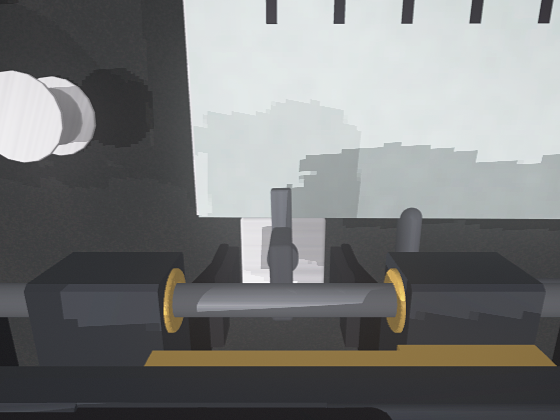

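The fin is centred between the fingers at (281,250). Closing.

Request:
{"op": "send_rows", "data": {"series": [[-0.016, 0.009, 0, -0.1, 0.1, -0.2, 1], [0, 0, 0, 0, 0, 0, 1], [0, 0, 0, 0, 0, 0, 1], [0, 0, 0, 0, 0, 0, 1], [0, 0, 0, 0, 0, 0, 1]]}}

```text
time: 4.88
eef_pos: [0.4867, 0.0094, 0.1086]
tool_rot: [1.166, 1.233, -1.171]
force: [-0.2, -3.6, 1.6]
width: 0.112
```

```bash
python3 -c "
from h import *
st()"
```

```text
t 4.875 p [0.4867 0.0094 0.1086] rot [ 1.166  1.233 -1.171] F [-0.2 -3.6  1.6] w 0.112
R [[-0.001, 0.999, 0.055], [-0.003, 0.055, -0.998], [-1.0, -0.001, 0.003]] q [-0.66  0.15  0.59  1.99 -0.09  1.03 -1.54]
```

Gripped: the opening is 9.8 mm. Turning.

Request:
{"op": "send_rows", "data": {"series": [[0, 0, 0.1, 0, 0, 0, 1], [0, 0, 0.12, 0, 0, 0, 1], [0, 0, 0.12, 0, 0, 0, 1], [0, 0, 0.12, 0, 0, 0, 1], [0, 0, 0, 0, 0, 0, 1]]}}

```text
time: 5.5
eef_pos: [0.4868, 0.009, 0.1085]
tool_rot: [0.812, 1.411, -0.815]
force: [0.0, -0.6, -0.2]
width: 0.115
```

```bash
python3 -c "
from h import *
s=st();print(s['ft_torque'])"
```

```text
t 5.5 p [0.4868 0.009  0.1085] rot [ 0.812  1.411 -0.815] F [ 0.  -0.6 -0.2] w 0.115
R [[0.001, 0.865, 0.502], [-0.002, 0.502, -0.865], [-1.0, -0.0, 0.003]] q [-0.62  0.15  0.55  1.99 -0.09  1.02 -1.08]
[-0.19716001  0.11380753  0.05896297]
```

Request:
{"op": "send_rows", "data": {"series": [[0, 0, 0.125, 0, 0, 0, 1], [0, 0, 0.125, 0, 0, 0, 1], [0, 0, 0.125, 0, 0, 0, 1], [0, 0, 0.125, 0, 0, 0, 1], [0, 0, 0.125, 0, 0, 0, 1], [0, 0, 0.125, 0, 0, 0, 1], [0, 0, 0.125, 0, 0, 0, 1], [0, 0, 0.12, 0, 0, 0, 1], [0, 0, 0, 0, 0, 0, 1], [0, 0, 0, 0, 0, 0, 1]]}}

```text
time: 6.75
eef_pos: [0.4872, 0.0087, 0.1085]
tool_rot: [0.042, 1.567, -0.042]
force: [0.1, -0.5, 0.3]
width: 0.113
```

```bash
python3 -c "
from h import *
s=st();print(s['ft_torque'])
for c in ['top']:
  im=bot.read_camera(c);cv2.imwrite('pics/t1.png',im[:,:,::-1])"
```

```text
t 6.75 p [0.4872 0.0087 0.1085] rot [ 0.042  1.567 -0.042] F [ 0.1 -0.5  0.3] w 0.113
R [[0.003, 0.053, 0.999], [-0.0, 0.999, -0.053], [-1.0, 0.0, 0.003]] q [-0.54  0.14  0.46  1.99 -0.07  1.02 -0.1 ]
[-0.3991545   0.0890732   0.00535831]
```

The tool turned 1.46 rad with the fin held. Opening and rising to above the bar.

Request:
{"op": "send_rows", "data": {"series": [[0, 0, 0, 0, 0, 0, 0.55], [0, 0, 0, 0, 0, 0, 0.55], [0, 0, 0, 0, 0, 0, 0.55], [0, 0, 0, 0, 0, 3, 0.6], [0, 0, 0, 0, 0, 4, 0.6], [0, 0, 0.055, -0.4, -3, 2, 0.6], [0, 0, 0.055, -0.4, -3, 0, 0.6], [0, 0, 0, -0.4, -3, 0, 0.6], [0, 0, 0, -0.4, -2.6, 0, 0.6], [0, 0, 0, 0, 0, 0, 0.6]]}}

```text
time: 8.05
eef_pos: [0.4701, -0.1095, 0.2018]
tool_rot: [-0.045, 1.566, 0.046]
force: [-0.2, 0.7, -0.4]
width: 0.402
```

```bash
python3 - <<'E'
from h import *
s=st();p=np.array(s['eef_pos'])
m=bot.camera_model('wrist'); im=bot.read_camera('wrist').copy()
for l,z in [('catch_fin',.114),('cover_bar',.082)]:
    for q in bot.place_of('wrist',l)[:2]: print(l,q['p'],q['uv'],atz('wrist',q['uv'],z,m), proj('wrist',[*p[:2],z],m))
mt=bot.camera_model('top'); it=bot.read_camera('top')
for l,z in [('catch_fin',.114),('cover_bar',.082)]:
    for q in bot.place_of('top',l)[:2]: print('top',l,q['p'],q['uv'],atz('top',q['uv'],z,mt))
a=cv2.resize(im,(400,300)); b=cv2.resize(it[230:320,240:360],(400,300),interpolation=2)
cv2.imwrite('pics/w4.png',np.hstack([a,b])[:,:,::-1])
E
```

```text
t 8.05 p [ 0.4701 -0.1095  0.2018] rot [-0.045  1.566  0.046] F [-0.2  0.7 -0.4] w 0.402
R [[0.004, -0.058, 0.998], [0.001, 0.998, 0.058], [-1.0, 0.0, 0.004]] q [-0.43  0.02  0.58  1.9  -0.01  1.22  0.21]
catch_fin 0.98 [323.9, 30.1] [0.48696233 0.00941344 0.114     ] [[284.37625165 217.54974139]]
cover_bar 0.73 [285.1, 204.2] [ 0.47067988 -0.10844709  0.082     ] [[284.21243175 205.46307699]]
top catch_fin 0.42 [302.2, 273.8] [0.48886439 0.0091743  0.114     ]
top cover_bar 0.6 [359.6, 282.5] [ 0.4753358  -0.10451128  0.082     ]
```

View pics/w4.png

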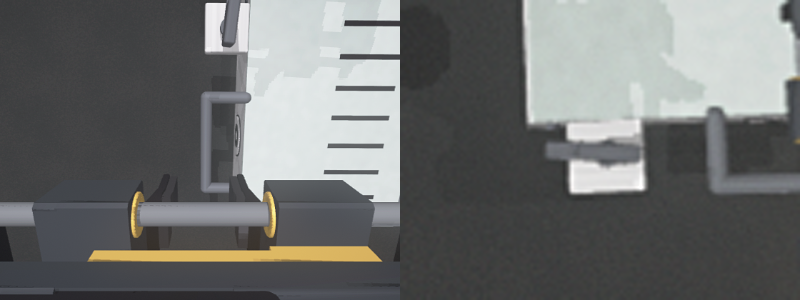

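Right crop: the tongue lies along the front edge, off the cover. Left: the bar is centred under the jaws. Descending in two stages.

Request:
{"op": "send_rows", "data": {"series": [[0, 0.004, 0, 0.05, 0.1, -3, 0.6], [0, 0, 0, 0, 0, -3, 0.6], [0, 0, 0, 0, 0, -2, 0.6], [0, 0, 0, 0, 0, 0, 0.6]]}}

```text
time: 8.85
eef_pos: [0.4719, -0.103, 0.1198]
tool_rot: [-0.052, 1.569, 0.054]
force: [-1.0, 0.3, -0.2]
width: 0.402
```

```bash
python3 - <<'E'
from h import *
s=st();p=np.array(s['eef_pos'])
m=bot.camera_model('wrist'); im=bot.read_camera('wrist').copy()
for l,z in [('cover_bar',.082)]:
    for q in bot.place_of('wrist',l)[:2]: print(l,q['p'],q['uv'],atz('wrist',q['uv'],z,m), proj('wrist',[*p[:2],z],m))
cv2.imwrite('pics/w5.png',im[:,:,::-1])
E
```

```text
t 8.85 p [ 0.4719 -0.103   0.1198] rot [-0.052  1.569  0.054] F [-1.   0.3 -0.2] w 0.402
R [[0.001, -0.067, 0.998], [0.001, 0.998, 0.067], [-1.0, 0.001, 0.001]] q [-0.42  0.12  0.58  1.99 -0.08  1.05  0.26]
cover_bar 0.62 [285.4, 251.5] [ 0.47249568 -0.10753985  0.082     ] [[284.95757156 243.82530622]]
```

View pics/w5.png

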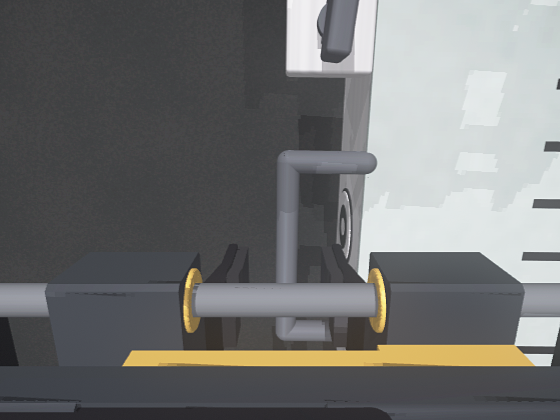

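The bar (column 287) is between the fingers, with the right finger in front of the cover edge. Going down and gripping.

Request:
{"op": "send_rows", "data": {"series": [[0, 0, 0, 0, -0.5, -1.5, 0.65], [0, 0, 0, 0, 0, -1.6, 0.65], [0, 0, 0, 0, 0, -1.4, 0.65], [0, 0, 0, 0, 0, 0, 0.65]]}}

```text
time: 9.45
eef_pos: [0.4737, -0.1086, 0.0745]
tool_rot: [-0.052, 1.565, 0.054]
force: [-0.6, 0.8, -0.8]
width: 0.35
```

```bash
python3 -c "
from h import *
st()"
```

```text
t 9.45 p [ 0.4737 -0.1086  0.0745] rot [-0.052  1.565  0.054] F [-0.6  0.8 -0.8] w 0.35
R [[0.006, -0.067, 0.998], [0.001, 0.998, 0.067], [-1.0, 0.001, 0.006]] q [-0.39  0.2   0.57  2.03 -0.14  0.94  0.32]
```

Request:
{"op": "send_rows", "data": {"series": [[0, 0, 0, -0.1, 0, 0, 1], [0, 0, 0, 0, 0, 0, 1], [0, 0, 0, 0, 0, 0, 1], [0, 0, 0, 0, 0, 0, 1]]}}

```text
time: 9.95
eef_pos: [0.4735, -0.1086, 0.0752]
tool_rot: [-0.052, 1.563, 0.054]
force: [0.6, 0.1, -3.6]
width: 0.128
```

```bash
python3 -c "
from h import *
st()"
```

```text
t 9.95 p [ 0.4735 -0.1086  0.0752] rot [-0.052  1.563  0.054] F [ 0.6  0.1 -3.6] w 0.128
R [[0.007, -0.067, 0.998], [0.001, 0.998, 0.067], [-1.0, 0.001, 0.007]] q [-0.39  0.2   0.58  2.03 -0.13  0.94  0.32]
```

Bar gripped at 11.1 mm. Lifting along the arc.

Request:
{"op": "send_rows", "data": {"series": [[0, 0, 0, 0.04, 0, 1.32, 1], [0, 0, 0, 0.12, 0.01, 1.32, 1], [0, 0, 0, 0.2, 0.01, 1.3, 1], [0, 0, 0, 0.28, 0.02, 1.29, 1], [0, 0, 0, 0, 0, 0, 1]]}}

```text
time: 10.58
eef_pos: [0.4805, -0.1083, 0.1316]
tool_rot: [-0.051, 1.562, 0.053]
force: [0.9, 0.1, -4.0]
width: 0.127
```

```bash
python3 -c "
from h import *
s=st();p=np.array(s['eef_pos'])-.008*Rn.from_rotvec(s['tool_rot']).as_matrix()[:,0]
u=np.array([np.cos(.062),np.sin(.062)])
d=(np.array([.692,-.0945])-p[:2])@u; z=p[2]-.082
print('th',np.arctan2(z,d),'r',np.hypot(z,d),s['ft_torque'])"
```

```text
t 10.575 p [ 0.4805 -0.1083  0.1316] rot [-0.051  1.562  0.053] F [ 0.9  0.1 -4. ] w 0.127
R [[0.008, -0.067, 0.998], [0.001, 0.998, 0.067], [-1.0, 0.001, 0.008]] q [-0.41  0.12  0.58  1.96 -0.08  1.07  0.27]
th 0.2652279663167625 r 0.21965410155317344 [-0.1908476  -0.09872332 -0.079721  ]
```

Request:
{"op": "send_rows", "data": {"series": [[0, 0, 0, 0.42, 0.03, 1.37, 1], [0, 0, 0, 0.51, 0.03, 1.34, 1], [0, 0, 0, 0.59, 0.04, 1.3, 1], [0, 0, 0, 0.68, 0.04, 1.26, 1], [0, 0, 0, 0.76, 0.05, 1.21, 1], [0, 0, 0, 0, 0, 0, 1]]}}

```text
time: 11.32
eef_pos: [0.5105, -0.1067, 0.2005]
tool_rot: [-0.051, 1.566, 0.053]
force: [-2.9, -0.1, -1.5]
width: 0.124
```

```bash
cat > a.py <<'E'
from h import *
s=st();p=np.array(s['eef_pos'])-.008*Rn.from_rotvec(s['tool_rot']).as_matrix()[:,0]
u=np.array([np.cos(.062),np.sin(.062)])
d=(np.array([.692,-.0945])-p[:2])@u; z=p[2]-.082
print('th',np.arctan2(z,d),'r',np.hypot(z,d),s['ft_torque'])
E
python3 a.py
```

```text
t 11.325 p [ 0.5105 -0.1067  0.2005] rot [-0.051  1.566  0.053] F [-2.9 -0.1 -1.5] w 0.124
R [[0.004, -0.066, 0.998], [0.001, 0.998, 0.066], [-1.0, 0.001, 0.004]] q [-0.42  0.12  0.59  1.81 -0.07  1.23  0.25]
th 0.6075455090096358 r 0.22156494688077952 [-0.17438099  0.71349611 -0.10573104]
```

Request:
{"op": "send_rows", "data": {"series": [[0, 0, 0, 0.88, 0.05, 1.13, 1], [0, 0, 0, 0.93, 0.06, 1.09, 1], [0, 0, 0, 1.0, 0.06, 1.03, 1], [0, 0, 0, 1.06, 0.07, 0.96, 1], [0, 0, 0, 1.12, 0.07, 0.89, 1], [0, 0, 0, 0, 0, 0, 1]]}}

```text
time: 12.08
eef_pos: [0.5578, -0.1042, 0.2532]
tool_rot: [-0.049, 1.577, 0.053]
force: [-2.0, 0.2, -1.1]
width: 0.128
```

```bash
python3 a.py
```

```text
t 12.075 p [ 0.5578 -0.1042  0.2532] rot [-0.049  1.577  0.053] F [-2.   0.2 -1.1] w 0.128
R [[-0.006, -0.065, 0.998], [0.002, 0.998, 0.065], [-1.0, 0.003, -0.006]] q [-0.4   0.21  0.59  1.61 -0.12  1.36  0.27]
th 0.9270412816907551 r 0.22407328570481513 [-0.15146334  0.7204219  -0.09680837]
```

Request:
{"op": "send_rows", "data": {"series": [[0, 0, 0, 1.07, 0.06, 0.76, 1], [0, -0.006, 0, 1.13, 0.07, 0.66, 1], [0, 0, 0, 0, 0, 0, 1], [0, 0, 0, 0, 0, 0, 1]]}}

```text
time: 12.58
eef_pos: [0.5784, -0.1032, 0.2676]
tool_rot: [-0.048, 1.573, 0.053]
force: [-3.6, -0.6, 1.6]
width: 0.13
```

```bash
python3 a.py; python3 - <<'E'
from h import *
ims=[]
for c in ['scene','top','wrist']:
    m=bot.camera_model(c); im=bot.read_camera(c).copy()
    for l in ['cover_bar','catch_fin']:
        for q in bot.place_of(c,l)[:1]: print(c,l,round(q['p'],2),np.round(q['uv'],1))
    # predicted bar ends for several cover angles
    for th,col in [(.94,(255,0,0)),(1.047,(0,255,0)),(1.15,(0,0,255))]:
        u=np.array([np.cos(.062),np.sin(.062)]);w=np.array([-u[1],u[0]])
        H=np.array([.692,-.0945])
        def pt(r,y): return [*(H-u*r*np.cos(th)+w*y),.082+r*np.sin(th)]
        # bar ends and cover front edge corners (y: -128..128 -> relative to -30)
        P=proj(c,[pt(.22,-.05),pt(.22,.05),pt(.18,.158),pt(.18,-.098)],m).astype(int)
        print(c,th,P.tolist(), proj(c,pt(.22,0),m).round(1))
        if c!='wrist':
            cv2.line(im,tuple(map(int,P[0])),tuple(map(int,P[1])),col,1); cv2.line(im,tuple(map(int,P[2])),tuple(map(int,P[3])),col,1)
    ims.append(im)
a=cv2.resize(ims[0][130:370,90:370],(467,400)); b=cv2.resize(ims[2],(330,400))
c=cv2.resize(ims[0][130:380,100:400],(800,600)[:2] if 0 else (720,600),interpolation=2)
cv2.imwrite('pics/s2.png',c[:,:,::-1]); cv2.imwrite('pics/t2.png',cv2.resize(ims[1][120:320,220:460],(720,600),interpolation=2)[:,:,::-1])
E
```

```text
t 12.575 p [ 0.5784 -0.1032  0.2676] rot [-0.048  1.573  0.053] F [-3.6 -0.6  1.6] w 0.13
R [[-0.003, -0.064, 0.998], [0.003, 0.998, 0.064], [-1.0, 0.003, -0.003]] q [-0.39  0.26  0.6   1.54 -0.15  1.4   0.28]
th 1.0391453201543175 r 0.22458034974411223 [-0.21064098  1.02531133 -0.0503592 ]
scene cover_bar 0.93 [197.1 199.4]
scene 0.94 [[170, 216], [214, 182], [266, 167], [161, 252]] [[192.9 199. ]]
scene 1.047 [[176, 218], [220, 183], [272, 168], [165, 254]] [[199.3 200.4]]
scene 1.15 [[183, 221], [228, 185], [279, 169], [171, 257]] [[206.4 203. ]]
top cover_bar 0.75 [374.1 215. ]
top catch_fin 0.62 [302.4 275.8]
top 0.94 [[407, 225], [345, 228], [278, 219], [429, 212]] [[376.3 226.7]]
top 1.047 [[408, 212], [345, 214], [277, 209], [430, 202]] [[376.9 213.5]]
top 1.15 [[408, 198], [345, 201], [277, 198], [430, 191]] [[377.2 200. ]]
wrist cover_bar 0.92 [280.5 274.6]
wrist catch_fin 0.79 [173.6  47.7]
wrist 0.94 [[253, 353], [248, 157], [303, -93], [296, 385]] [[251.4 263.1]]
wrist 1.047 [[292, 371], [294, 162], [342, -107], [323, 398]] [[293.4 275.1]]
wrist 1.15 [[337, 387], [348, 166], [387, -119], [353, 409]] [[342.6 286.3]]
```

View pics/s2.png

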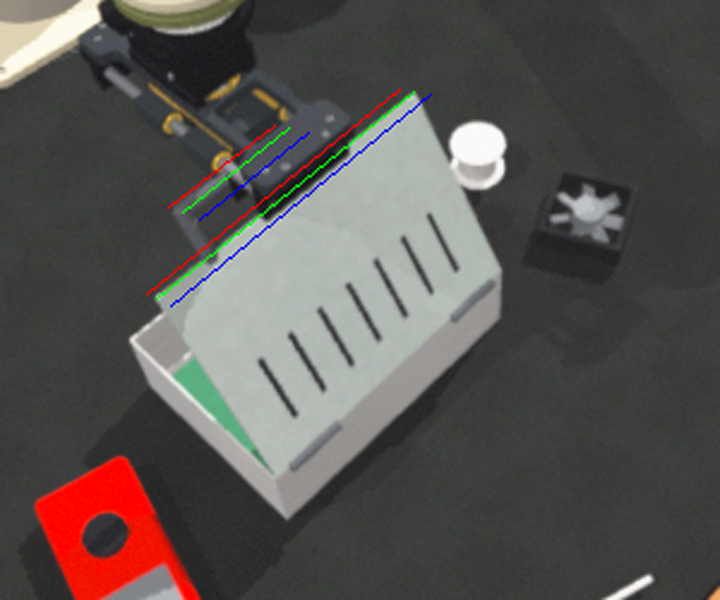

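View pics/t2.png

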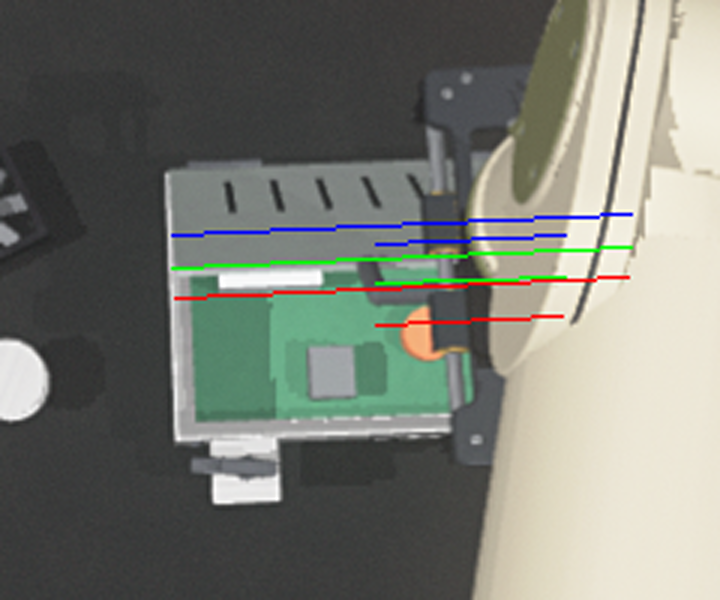

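Both views put the cover's front edge on or just under the 60° line, at about 1.02 to 1.04 rad. The catch lies along the edge and the bystanders are untouched. I'll check that it is still, then hand in.

Request:
{"op": "send_rows", "data": {"series": [[0, 0, 0, 0, 0, 0, 1], [0, 0, 0, 0, 0, 0, 1], [0, 0, 0, 0, 0, 0, 1], [0, 0, 0, 0, 0, 0, 1]]}}

```text
time: 13.52
eef_pos: [0.5788, -0.1032, 0.2678]
tool_rot: [-0.048, 1.573, 0.053]
force: [-3.1, -1.3, 2.1]
width: 0.127
```

```bash
python3 a.py; python3 -c "
from h import *
print(np.round(bot.sense()['joint_velocities'],4))
bot.read_camera('scene'); print(bot.place_of('scene','cover_bar')[0]['uv'])
print(bot.sign_off())"
```

```text
t 13.525 p [ 0.5788 -0.1032  0.2678] rot [-0.048  1.573  0.053] F [-3.1 -1.3  2.1] w 0.127
R [[-0.003, -0.064, 0.998], [0.003, 0.998, 0.064], [-1.0, 0.003, -0.003]] q [-0.39  0.26  0.6   1.54 -0.15  1.4   0.28]
th 1.0407895559589464 r 0.22460772669625087 [-0.18479007  1.01832573 -0.05342482]
[-0.0002 -0.0004 -0.0003  0.002   0.0006 -0.0011  0.0016]
[198.3, 199.3]
the job is handed in; nothing more can be done
None
```

I turned the catch by its fin through about 1.46 rad, so it lies along the front edge. Then I gripped the handle bar and swung the cover along its arc to about 60 degrees. The job was handed in at about 13.6 s with the gripper still holding the bar; no verdict was reported.

**Last checks:**
- **Cover angle:** 1.04 rad from the tool pose, and about 1.01 to 1.035 rad from the cameras. All are inside the 0.942–1.152 rad window.
- **Hold:** the arm was still, with joint speeds of 0.002 rad/s or less. The opening was 11 mm on the 12 mm bar, and the force on the tool was about 4 N.
- **Catch and bystanders:** the catch was clear in the top view. In the last pictures the meter, fan and reel showed no shift and nothing had touched them; I did not measure them again.

**One small disagreement:** the bar's radius about the hinge came out as 0.2246 m from the tool pose, against the given 0.220 m. That fits a few millimetres of error in my pose estimate or slip in the grip, which would also explain the roughly 0.02 rad spread in angle.

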